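# Pack out the gap of a bench jig

### The arm

A 7-joint arm with a two-finger parallel gripper is mounted at the origin on a cart in front of the work surface, level with it; the furniture and walls round the work are solid. World frame = base frame: x ahead of the robot, y to its left, z up, the work surface at z = 0. Lengths are in m, angles in rad, forces in N, time in s.
With the tool pointing down it reaches from about 0.4 to 0.85 m from the base axis. Payload 4.4 kg.
Tool frame: the origin (TCP) lies midway between the tips of the shut fingers; the grasp point (between the pads) lies 19 mm behind it; z points along the fingers, y is the line along which they close (so a half turn about z gives the same grasp; the last joint's range is limited). The gripper opens to 94 mm and grips with 3 to 60 N. Pads are 16 mm wide; open, the fingers measure 119 mm over their backs; the gripper's body (75 mm by 177 mm) begins 78 mm behind the grasp point.
Start: joints at [1.102, 0.628, 0.038, 1.517, -0.027, 0.996, -0.02], TCP at [0.255, -0.598, 0.205] pointing down, gripper open.
Joint ranges: [-3.06, 3.06], [-0.37, 2.12], [-1.25, 1.32], [0.18, 2.47], [-1.1, 4.24], [0.23, 1.98], [-2.94, 2.94]. Speed limits (rad/s): [2.57, 2.57, 3.14, 3.14, 3.14, 3.14, 3.14].

### API

Orientations are given as a unit quaternion [w, x, y, z].
In Python, from bench import sensors, viewer, r, search_frame gives the robot as it stands.
- The arm moves only by the tool move_arm, never from a script. Its arguments are lists of equal length, an entry for each row: "travel": the shift along the tool's x, y, z in m, a list of three; "roll": the turn about the tool's z in rad. In form: {"travel": [[tx, ty, tz], ...], "roll": [roll, ...]}. A call has 1 to 8 rows; each row shifts and turns the commanded pose from where the row before left it, along the tool's axes as they then stand; what a row does not reach is not made up. A row lasts 1/12 s, in which the tool goes at most 41.7 mm and 7.16 degrees, less where a joint would pass 70% of its speed; a pose out of reach is approached as far as the arm can. A call with a gripper value outside its range is refused whole. "fingers" is the closure, from 0 (fully open) to 1 (shut), set as the call begins (left out, the last holds). The fingers move at their own pace and stop on an object; the grip force is fixed at half the most. Time passes only in rows, so rows that do not move let the fingers close. It gives the time, the measured TCP pose, the force, the opening and the grip force at its end, in the units of the state.
- sensors.get_obs(): the state, without advancing time (a new reading comes with each control period).
- viewer.capture(name): name is "side" or "top" or "wrist"; returns the picture (384x512x3 uint8, red, green, blue); there is no depth.
- viewer.camera_params(name): a dict with "fx", "fy", "cx", "cy" (pixels), "origin" and "orientation" of the camera in the world. Camera axes: x right, y up, looking along -z (the intrinsics and any distortion apply to the point x, -y, -z); pixel columns grow to the right and rows downward; lengths in m; the calibration is good to about 2 mm. A picture is of the moment at which its call begins: read the wrist's pose just before it. camera_params takes no time and is no camera call; for the wrist camera it gives the pose at the moment of the call.
- r.job_done(): hands the job in; it is judged then, once.
Trained networks look in the newest picture that a camera, given by its name, has taken for a name from the list of things; names that differ only in an ending like _2 or _b are one class to them, and where a whole thing is asked for, a point or a joint stands for the part that bears it (a point fixed in the world has none). Each returns a list of dicts, best first, with "conf" (0 to 1); they miss things now and then, are a little off and sometimes report something else, mostly with a low value. They report only what shows in the picture. A call takes as long as a camera call. They do not tell look-alikes from the thing itself.
- search_frame(camera, label): "pixel" ([column, row] in pixels, amid what is visible of it).
The state is a dict: "time_s": time; "joint_pos": joint angles; "dq": joint speeds; "joint_torque": joint torques, N m; "ee_pos": TCP position; "ee_rot": TCP orientation; "force": force on the tool from outside, world axes, zero at the start; "moment": the same for the moment, N m; "finger_gap": finger opening in m; "grip_force": force on a finger pad.
Only numpy, scipy, OpenCV 4.12 (cv2) and the standard library are available. Lean on these libraries where they do the work, as an engineer would, in place of code of your own. Each camera call takes 0.05 s, during which the arm holds its last target. There are 200 camera calls.

### The job

The gap between the two fixed cheeks of the small metal jig has to be packed out before the next job is clamped. Choose, from the three black spacer blocks on the bench, the two that together fill the gap snugly, and stand them side by side in it without forcing: upright, fins up, fully down on the floor of the jig, parallel to the cheeks and not sticking out past the cheeks' ends. Leave the third block on the bench, clear of the jig.

Things in the scene. Friction and masses are not known exactly. Their poses are not given: they have to be found in the camera images.
- jig: Fixed metal jig: grey base plate 150 x 96 x 8 mm (x, y, z), two fixed aluminium cheeks, each 22 mm thick (x), 70 mm long (y), tops 32 mm above the bench, upper inner edges rounded 8 mm as lead-in. The gap between them is 65 mm wide (x -32.5 to +32.5 mm), open at both y ends; its floor is the plate's top, z = 8 mm. Origin: under the middle of the gap, at bench level; x from cheek to cheek, z up.
- block_thin: Black plastic spacer block 20 mm thick (x), 36 mm wide (y), 56 mm high: body 30 mm high, its long edges rounded 5 mm; on it a central fin 10 mm thick (x), 36 mm wide (y), 26 mm high. Grip the flat end faces (y = +-18 mm) of the fin, fingers closing along y, so the neighbour is not in the way. Origin: centre of underside, z up. Loose, 50 g, a half turn looks alike.
- block_medium: Black plastic spacer block of the same shape as the thin one, but 30 mm thick (x); 36 mm wide (y), 56 mm high, same fin, same origin and axes; loose, 70 g.
- block_thick: Black plastic spacer block of the same shape as the thin one, but 40 mm thick (x); 36 mm wide (y), 56 mm high, same fin, same origin and axes; loose, 90 g.
Not all that is in view belongs to the job. Leave any red look-alike of the block_thin alone. Leave any red look-alike of the block_thick alone.

How it is judged:
At the end, for the whole second after the job is handed in: 20 and 40 mm blocks stand in the gap at rest: undersides within 4 mm of its floor, fins up, upright and parallel to the cheeks within 10 degrees, each within 20 mm of mid-length of the cheeks. 30 mm block on the bench, 65 mm or more from the gap's middle (z of block_thin in the frame of jig between 0.004 and 0.012 m and x of block_thin in the frame of jig between -0.0325 and 0.0325 m and y of block_thin in the frame of jig between -0.02 and 0.02 m and angle between each of block_thin, block_thick's own z axis and vertical below 0.175 rad and angle between the x axis of each of block_thin, block_thick and the x axis of jig, either way round below 0.175 rad and linear speed of each of block_thin, block_thick below 0.01 m/s and angular speed of each of block_thin, block_thick below 0.1 rad/s and z of block_thick in the frame of jig between 0.004 and 0.012 m and x of block_thick in the frame of jig between -0.0325 and 0.0325 m and y of block_thick in the frame of jig between -0.02 and 0.02 m and horizontal distance between block_medium and jig above 0.065 m and height (world z) of block_medium between -0.01 and 0.03 m); the robot touches nothing.
It fails at once if a block is forced against the jig (more than 50 N) (contact force between any of block_thin, block_medium, block_thick and jig above 50 N).
It also fails if it takes over 58 s, if anything falls off the work surface, if the arm or the gripper's body presses on something with over 40 N, if the wrist force passes 120 N, or if a joint passes its speed limit or range.

## Working session

There is one attempt and no reset: what is moved stays moved. The work goes in short steps, Python scripts to look and compute and a tool call to move; the robot and the scene stay as the last step left them, time stands still between calls to the robot, and variables do not carry over. Pictures are saved under pics/ and viewed, at most 10 in all, crops included, and the job is handed in when it is done.

Besides the shell and the picture viewer there is one more tool, called as a command line: name --pt "numbers of a row" for each row, then --argument value for the rest. move_arm: Moves the arm, as the interface text tells. Its arguments: {"type":"object","properties":{"travel":{"type":"array"},"roll":{"type":"array"},"fingers":{"type":"number"}},"required":["travel","roll"]}

```bash
mkdir -p pics; ls; python3 - <<'E'
from bench import sensors, viewer, r, search_frame
import cv2
o=sensors.get_obs(); print(o['time_s'],o['ee_pos'],o['ee_rot'],o['finger_gap'])
for c in ['top','side']:
    im=viewer.capture(c); cv2.imwrite(f'pics/{c}0.png',im[:,:,::-1])
    print(c,viewer.camera_params(c))
    for l in ['jig','block_thin','block_medium','block_thick']:
        print(l,[([round(float(v)) for v in d['pixel']],round(d['conf'],2)) for d in search_frame(c,l)])
E
```

```text
pics
0.0 [ 0.2546032  -0.59736093  0.20457781] [-8.91591393e-04  9.79783104e-01  2.00060592e-01 -1.81782508e-04] 0.09374619881151806
top {'fx': 347.0123631814553, 'fy': 347.0123631814553, 'cx': 253.82919428700873, 'cy': 192.3627428659742, 'origin': array([ 0.43616531, -0.02135332,  0.91292218]), 'orientation': array([-0.69715491, -0.05028184,  0.03134513,  0.71446781])}
jig [([183, 224], 0.83)]
block_thin [([261, 231], 0.66), ([263, 203], 0.42)]
block_medium [([262, 154], 0.61)]
block_thick [([351, 160], 0.74), ([339, 189], 0.49)]
side {'fx': 393.4288954310969, 'fy': 393.4288954310969, 'cx': 258.0453188853571, 'cy': 190.70543193190514, 'origin': array([1.09493059, 0.54133473, 0.52812183]), 'orientation': array([0.34435547, 0.19269005, 0.44447594, 0.80419587])}
jig [([335, 224], 0.92)]
block_thin [([278, 180], 0.58), ([253, 187], 0.55)]
block_medium [([215, 212], 0.67)]
block_thick [([193, 165], 0.6), ([161, 173], 0.58)]
```

```bash
python3 - <<'E'
import cv2
a=cv2.imread('pics/top0.png')[110:290,130:390]; cv2.imwrite('pics/top0c.png',cv2.resize(a,None,fx=3,fy=3,interpolation=cv2.INTER_CUBIC))
E
```

```text
(no output)
```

View pics/top0c.png

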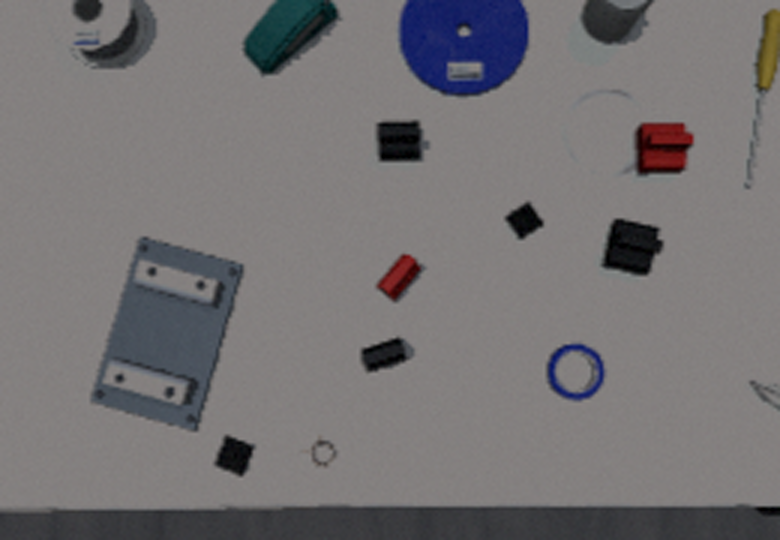

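View pics/side0.png

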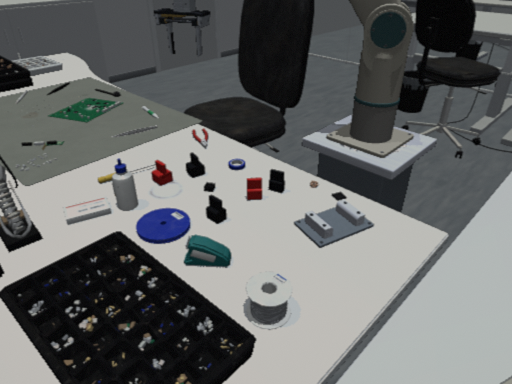

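The top crop shows the black thin block at about (258,228), with its red look-alike at (263,202). The black medium is at (263,157). The black thick is at (341,192), with its red look-alike at (351,159). The jig is at (186,221). The flat black squares at (305,183) and (208,262) are clutter. I choose the black blocks at (258,228) and (341,192).

```bash
cat > h.py <<'E'
import numpy as np, cv2
from scipy.spatial.transform import Rotation as R
def rot(q): return R.from_quat(np.asarray(q)[[1,2,3,0]]).as_matrix()
def ray(p,uv):
    uv=np.atleast_2d(np.asarray(uv,float))
    d=np.c_[(uv[:,0]-p['cx'])/p['fx'],-(uv[:,1]-p['cy'])/p['fy'],-np.ones(len(uv))]
    return d@rot(p['orientation']).T
def plane(p,uv,z):
    d=ray(p,uv); o=np.asarray(p['origin']); return o+d*((z-o[2])/d[:,2])[:,None]
def proj(p,X):
    c=(np.atleast_2d(X)-p['origin'])@rot(p['orientation'])
    return np.c_[p['cx']-p['fx']*c[:,0]/c[:,2],p['cy']+p['fy']*c[:,1]/c[:,2]]
E
python3 - <<'E'
from h import *
from bench import viewer,sensors
p=viewer.camera_params('top'); f=lambda a:np.array(a)/3+[130,110]
np.set_printoptions(precision=3,suppress=True)
print('jig plate',plane(p,f([[143,237],[243,264],[196,430],[93,402]]),.008))
print('screws',plane(p,f([[152,271],[200,285],[119,378],[169,391]]),.032))
print('thin,med,thick,redthin,redthick z.03',plane(p,f([[385,354],[400,140],[632,246],[400,277],[663,148]]),.03))
w=viewer.camera_params('wrist'); o=sensors.get_obs(); T=rot(o['ee_rot'])
print('cam in tool',T.T@(w['origin']-o['ee_pos']),'axes',T.T@rot(w['orientation']),w['fx'],w['cx'],w['cy'],T)
E
```

```text
jig plate [[0.556 0.203 0.008]
 [0.529 0.115 0.008]
 [0.387 0.157 0.008]
 [0.413 0.246 0.008]]
screws [[0.523 0.189 0.032]
 [0.51  0.148 0.032]
 [0.433 0.217 0.032]
 [0.421 0.175 0.032]]
thin,med,thick,redthin,redthick z.03 [[ 0.448 -0.008  0.03 ]
 [ 0.631 -0.026  0.03 ]
 [ 0.534 -0.22   0.03 ]
 [ 0.513 -0.023  0.03 ]
 [ 0.618 -0.251  0.03 ]]
cam in tool [ 0.083 -0.001 -0.18 ] axes [[-0.001  0.959  0.283]
 [ 1.     0.001  0.001]
 [ 0.001  0.283 -0.959]] 290.4844809907013 252.81910290826275 187.34579499454486 [[ 0.92   0.392 -0.   ]
 [ 0.392 -0.92   0.   ]
 [ 0.    -0.    -1.   ]]
```

move_arm --pt "0.0337 -0.0198 0" --pt "0.0337 -0.0198 0" --pt "0.0337 -0.0198 0" --pt "0.0337 -0.0198 0" --pt "0.0337 -0.0198 0" --pt "0.0337 -0.0198 0" --pt "0.0337 -0.0198 0" --pt "0.0337 -0.0198 0" --roll '[0,0,0,0,0,0,0,0]'

```text
time_s: 1.17
ee_pos: [0.4417, -0.345, 0.2058]
ee_rot: [0.0, 0.98, 0.2, 0.0]
force: [1.2, -0.3, 0.2]
finger_gap: 0.0944
grip_force: 0.0
```

move_arm --pt "0.0337 -0.0198 0" --pt "0.0337 -0.0198 0" --pt "0.0337 -0.0198 0" --pt "0.0337 -0.0198 0" --pt "0 0 0" --pt "0 0 0" --pt "0 0 0" --pt "0 0 0" --roll '[0,0,0,0,0.12,0.12,0.12,0.12]'

```text
time_s: 1.83
ee_pos: [0.5339, -0.2206, 0.2056]
ee_rot: [0.0, 0.999, -0.041, 0.0]
force: [-0.7, -0.5, 1.0]
finger_gap: 0.094
grip_force: 0.0
```

```bash
python3 - <<'E'
from h import *
from bench import viewer,sensors
o=sensors.get_obs(); print(o['time_s'],o['ee_pos'],rot(o['ee_rot']))
im=viewer.capture('wrist'); np.save('w1.npy',[viewer.camera_params('wrist')],allow_pickle=True)
cv2.imwrite('pics/w1.png',im[:,:,::-1]); print(o['dq'].round(3) if hasattr(o['dq'],'round') else o['dq'])
E
```

```text
1.8333 [ 0.53393135 -0.22057382  0.20558992] [[ 9.96606420e-01 -8.23140002e-02  2.22035471e-04]
 [-8.23139781e-02 -9.96606441e-01 -1.06864144e-04]
 [ 2.30078396e-04  8.82248689e-05 -9.99999970e-01]]
[-0.252  0.019  0.403  0.008 -0.259  0.009 -1.18 ]
```

View pics/w1.png

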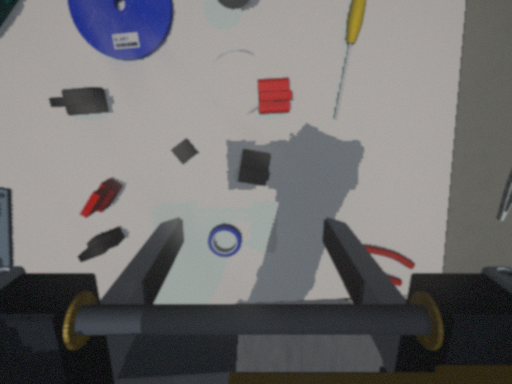

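```bash
python3 - <<'E'
from h import *
from bench import viewer,sensors
np.set_printoptions(precision=4,suppress=True)
p=viewer.camera_params('wrist');o=sensors.get_obs()
im=viewer.capture('wrist'); np.save('w1.npy',[p],allow_pickle=True); np.save('w1im.npy',im)
print(o['dq'],o['ee_pos'],o['ee_rot'],p)
a=im[130:200,210:310,::-1].astype(float)*2.2
a=cv2.resize(a.clip(0,255).astype('uint8'),None,fx=7,fy=7,interpolation=cv2.INTER_CUBIC);cv2.imwrite('pics/w1c.png',a)
E
```

```text
[ 0.0259 -0.0022 -0.0455  0.0018  0.0444  0.0005  0.2434] [ 0.5339 -0.2207  0.2056] [ 0.0001  0.999  -0.0439  0.0001] {'fx': 290.4844809907013, 'fy': 290.4844809907013, 'cx': 252.81910290826275, 'cy': 187.34579499454486, 'origin': array([ 0.6166, -0.2268,  0.3852]), 'orientation': array([-0.6682,  0.0965, -0.1059,  0.7301])}
```

View pics/w1c.png

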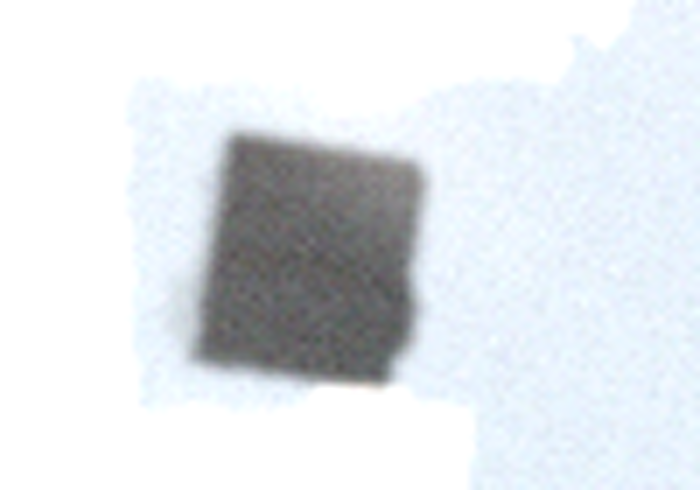

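```bash
cat >> h.py <<'E'
from scipy.optimize import minimize
def boxpts(t,z0):
    pr=[]
    for sx,sz in [(-1,0),(1,0),(1,1),(-1,1)]:
        cx=sx*(t/2-.005); cz=.025 if sz else .005
        for a in np.linspace(0,np.pi/2,4): pr.append((cx+sx*.005*np.cos(a),cz+(1 if sz else -1)*.005*np.sin(a)))
    b=np.array([(x,y,z+z0) for x,z in pr for y in (-.018,.018)])
    f=np.array([(x,y,z+z0) for x in (-.005,.005) for y in (-.018,.018) for z in (.03,.056)])
    return b,f
def render(p,X,t,win,z0=0,S=8):
    u0,v0,u1,v1=win; m=np.zeros(((v1-v0)*S,(u1-u0)*S),'uint8')
    c,s=np.cos(X[2]),np.sin(X[2])
    for P in boxpts(t,z0):
        Q=np.c_[X[0]+c*P[:,0]-s*P[:,1],X[1]+s*P[:,0]+c*P[:,1],P[:,2]]
        uv=(proj(p,Q)+.5-[u0,v0])*S-.5
        h=cv2.convexHull(uv.astype('float32'))
        cv2.fillConvexPoly(m,np.round(h*16).astype('int32'),255,shift=4)
    return cv2.GaussianBlur(cv2.resize(m,(u1-u0,v1-v0),interpolation=cv2.INTER_AREA)/255.,(0,0),.7)
def fit(p,im,t,X0,lo=40,hi=95,pad=14,z0=0):
    """X=[x,y,yaw of block x axis]; lo/hi: grey of block and background"""
    uv=proj(p,[X0[0],X0[1],z0+.03])[0]; r=int(p['fx']*.045/np.linalg.norm(np.asarray(p['origin'])-[X0[0],X0[1],.03]))+pad
    win=[int(uv[0])-r,int(uv[1])-r,int(uv[0])+r,int(uv[1])+r]
    win=[max(win[0],0),max(win[1],0),min(win[2],512),min(win[3],384)]
    g=im.max(2).astype(float)[win[1]:win[3],win[0]:win[2]]; a=((hi-g)/(hi-lo)).clip(0,1)
    best=None
    for dy in (-.25,0,.25):
        x0=np.array([X0[0],X0[1],X0[2]+dy])
        s=np.vstack([x0]+[x0+d for d in np.diag([.008,.008,.2])])
        q=minimize(lambda X:((render(p,X,t,win,z0)-a)**2).sum(),x0,method='Nelder-Mead',options=dict(initial_simplex=s,xatol=1e-4,fatol=1e-3))
        if best is None or q.fun<best.fun: best=q
    return best.x,best.fun,a.sum()
E
python3 - <<'E'
from h import *
from bench import viewer
np.set_printoptions(precision=4,suppress=True)
p=np.load('w1.npy',allow_pickle=True)[0]; im=np.load('w1im.npy')
tp=viewer.camera_params('top'); ti=cv2.imread('pics/top0.png')[:,:,::-1]
print(im.max(2)[165,245:268],ti.max(2)[192,325:360],ti.max(2)[228,245:275])
for n,t,X in [('thick',.04,[.534,-.22,-.16]),('thin',.02,[.448,-.008,.28]),('med',.03,[.631,-.026,0])]:
    for nm,P,I in (('wrist',p,im),('top',tp,ti)):
        print(n,nm,fit(P,I,t,X))
E
```

```text
[46 44 47 49 44 48 44 51 52 44 49 47 46 47 51 50 48 53 48 45 50 49 56] [131 131 133 131 132 128 105  56   0  16  22   9   1   5  12   0   6   3
   9  21  23  23  21  26  27  61 116 132 130 130 133 132 133 133 133] [131 131 132 132 130  87  40  36  37  36  35  38  33  33  32  30  34  15
   2  14  72  88  94 121 131 131 131 131 132 132]
thick wrist (array([ 0.5354, -0.2199, -0.2601]), np.float64(66.96122293793431), np.float64(745.709090909091))
thick top (array([ 0.5358, -0.2204, -0.2693]), np.float64(44.13621513068703), np.float64(315.6181818181818))
thin wrist (array([ 0.4484, -0.0055,  0.4276]), np.float64(862.0236600355067), np.float64(1574.3454545454545))
thin top (array([ 0.4484, -0.0066,  0.2824]), np.float64(25.272112610713833), np.float64(151.05454545454546))
med wrist (array([ 0.634 , -0.0235, -0.0277]), np.float64(316.04347046603897), np.float64(633.8545454545454))
med top (array([ 0.634 , -0.0241, -0.0052]), np.float64(11.532784629800233), np.float64(198.63636363636363))
```

Silhouette fits from the top and wrist cameras agree on the thick block, at (0.5356, -0.220) with yaw about -0.265. The close crop shows a black block with a fin, so it isn't the red look-alike.

move_arm --pt "0 0 0" --pt "0 0 0" --pt "0.0014 -0.001 0.0" --pt "0 0 0.036" --pt "0 0 0.036" --pt "0 0 0.036" --pt "0 0 0.036" --pt "0 0 0.0346" --roll '[0.089,0.088,0,0,0,0,0,0]'

```text
time_s: 2.6
ee_pos: [0.5356, -0.22, 0.0254]
ee_rot: [-0.0, 0.992, -0.124, 0.0]
force: [0.2, 0.3, 0.2]
finger_gap: 0.0939
grip_force: 0.0
```

move_arm --pt "0 0 0" --pt "0 0 0" --pt "0 0 0" --pt "0 0 0" --pt "0 0 0" --pt "0 0 0" --pt "0 0 0" --pt "0 0 0" --roll '[0,0,0,0,0,0,0,0]' --fingers 1

```text
time_s: 3.27
ee_pos: [0.5358, -0.2204, 0.0277]
ee_rot: [0.0, 0.992, -0.127, 0.001]
force: [0.2, 0.7, 0.7]
finger_gap: 0.0443
grip_force: 0.0
```

move_arm --pt "0 0 0" --pt "0 0 0" --pt "0 0 0" --pt "0 0 0" --roll '[0,0,0,0]'

```text
time_s: 3.6
ee_pos: [0.5355, -0.2204, 0.0273]
ee_rot: [0.0, 0.992, -0.127, 0.0]
force: [-0.7, 0.1, 5.5]
finger_gap: 0.0357
grip_force: 30.0
```

move_arm --pt "0 0 -0.015" --pt "0 0 -0.03" --pt "0 0 -0.035" --pt "0 0 -0.035" --pt "0 0 -0.035" --pt "0 0 -0.025" --pt "-0.0194 -0.0312 0" --pt "-0.0194 -0.0312 0" --roll '[0,0,0,0,0,0,0,0]'

```text
time_s: 4.27
ee_pos: [0.5143, -0.1517, 0.2033]
ee_rot: [0.001, 0.992, -0.129, 0.002]
force: [0.3, 2.0, -1.8]
finger_gap: 0.0357
grip_force: 30.0
```

move_arm --pt "-0.0194 -0.0312 0" --pt "-0.0194 -0.0312 0" --pt "-0.0194 -0.0312 0" --pt "-0.0194 -0.0312 0" --pt "-0.0194 -0.0312 0" --pt "-0.0194 -0.0312 0" --pt "-0.0194 -0.0312 0" --pt "-0.0194 -0.0312 0" --roll '[0,0,0,0,0,0,0,0]'

```text
time_s: 4.93
ee_pos: [0.4248, 0.132, 0.2016]
ee_rot: [0.0, 0.992, -0.127, -0.0]
force: [0.5, 0.6, -1.0]
finger_gap: 0.0361
grip_force: 30.0
```

move_arm --pt "-0.0194 -0.0312 0" --pt "-0.0194 -0.0312 0" --pt "0 0 0" --pt "0 0 0" --pt "0 0 0" --pt "0 0 0" --roll '[0,0,0.036,0,0,0]'

```text
time_s: 5.43
ee_pos: [0.4044, 0.1992, 0.2017]
ee_rot: [0.001, 0.989, -0.145, -0.0]
force: [0.0, -0.5, -0.6]
finger_gap: 0.036
grip_force: 30.0
```

```bash
python3 - <<'E'
from h import *
from bench import viewer,sensors
np.set_printoptions(precision=4,suppress=True)
p=viewer.camera_params('wrist');o=sensors.get_obs()
im=viewer.capture('wrist'); np.save('w2.npy',[p,o],allow_pickle=True); np.save('w2im.npy',im)
t=viewer.capture('top'); cv2.imwrite('pics/top2.png',t[:,:,::-1])
print(o['time_s'],o['dq'],o['ee_pos'],o['ee_rot'],o['finger_gap'])
a=cv2.resize((im[:,:,::-1].astype(float)*1.4).clip(0,255).astype('uint8'),(800,600),interpolation=cv2.INTER_CUBIC);cv2.imwrite('pics/w2.png',a)
E
```

```text
5.4333 [ 0.0133 -0.0025  0.0017  0.0002 -0.0016 -0.001  -0.0024] [0.4044 0.1992 0.2017] [ 0.0005  0.9894 -0.1453 -0.0001] 0.03602106652620474
```

View pics/w2.png

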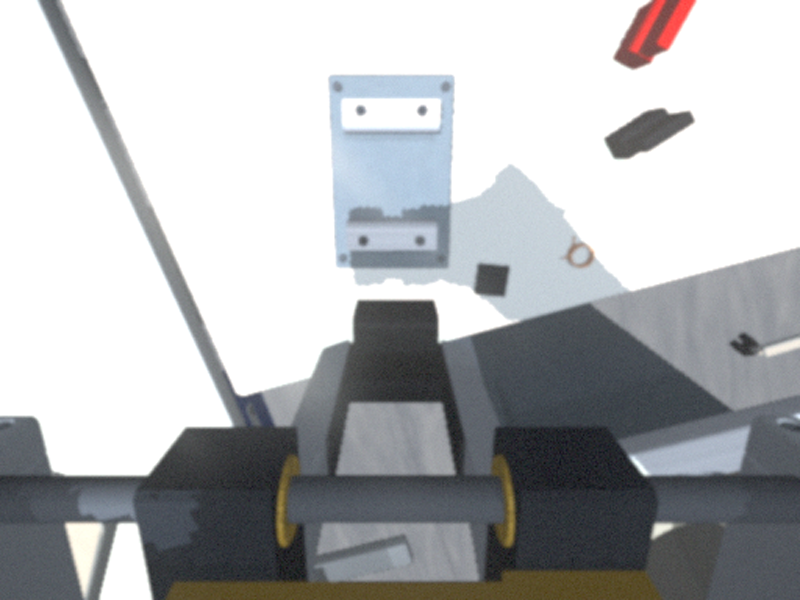

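```bash
python3 - <<'E'
from h import *
np.set_printoptions(precision=4,suppress=True)
p,o=np.load('w2.npy',allow_pickle=True); im=np.load('w2im.npy')
g=cv2.GaussianBlur(im,(0,0),.8).min(2)
c=np.array([[330,75],[453,75],[447,268],[338,267]],'float32')/1.5625-.18
c=cv2.cornerSubPix(g,c.reshape(-1,1,2).copy(),(4,4),(-1,-1),(3,50,.01)).reshape(-1,2)
P=plane(p,c,.008); print(c,P,'sides',[np.linalg.norm(P[i]-P[i-1]) for i in range(4)])
print('centre',P.mean(0)); d=P[0]+P[1]-P[2]-P[3]; e=P[1]+P[2]-P[0]-P[3]; print('yaw',np.arctan2(d[1],d[0]),np.arctan2(e[1],e[0])+np.pi/2)
s=np.array([[360.5,110.5],[422,110.5],[363.5,240.5],[419.5,240]])/1.5625-.18
def cen(uv):
    u,v=np.round(uv).astype(int); w=g[v-4:v+5,u-4:u+5].astype(float); w=(np.median(w)-w-10).clip(0)
    Y,X=np.mgrid[v-4:v+5,u-4:u+5]; return [(w*X).sum()/w.sum(),(w*Y).sum()/w.sum()]
s=np.array([cen(q) for q in s]); S=plane(p,s,.032); print(s,S,S.mean(0),np.linalg.norm(S[0]-S[2]),np.linalg.norm(S[1]-S[0])); d=S[0]+S[1]-S[2]-S[3]; print(np.arctan2(d[1],d[0]))
# gap columns profile along jig x line
ctr=P.mean(0)
T=rot(o['ee_rot']); print('tcp',o['ee_pos'],'psi',np.arctan2(T[1,0],T[0,0]))
# held block fit in tool frame: print dark silhouette
b=plane(p,np.array([[355,301],[437,301],[435,342],[354,342]])/1.5625-.18,o['ee_pos'][2]-.027+.03); print('held top edges in tool',(b-o['ee_pos'])@T)
E
```

```text
[[209.8036  47.9076]
 [289.9922  47.5421]
 [286.0956 170.7699]
 [214.977  170.413 ]] [[0.5561 0.2076 0.008 ]
 [0.5293 0.1174 0.008 ]
 [0.3873 0.1599 0.008 ]
 [0.4148 0.2495 0.008 ]] sides [np.float64(0.14736916882635928), np.float64(0.0940795511131902), np.float64(0.14824838130700013), np.float64(0.09370903862203055)]
centre [0.4719 0.1836 0.008 ]
yaw -0.28948149380757404 -0.29291574445832325
[[230.4519  70.2273]
 [269.7696  70.2906]
 [232.0489 153.6823]
 [268.4035 153.6529]] [[0.5232 0.191  0.032 ]
 [0.5104 0.1488 0.032 ]
 [0.4329 0.2183 0.032 ]
 [0.4203 0.1761 0.032 ]] [0.4717 0.1835 0.032 ] 0.09426749155515668 0.044047334420516046
-0.29359831881095966
tcp [0.4044 0.1992 0.2017] psi -0.29167186859464184
held top edges in tool [[ 0.027  -0.0177 -0.003 ]
 [ 0.027   0.0157 -0.003 ]
 [ 0.009   0.0153 -0.003 ]
 [ 0.009  -0.0186 -0.003 ]]
```

move_arm --pt "0.04 -0.0022 0" --pt "0.0398 -0.0022 0" --pt "0 0 0.033" --pt "0 0 0.033" --pt "0 0 0.033" --pt "0 0 0.033" --pt "0 0 0" --pt "0 0 0" --roll '[0,0,0,0,0,0,0,0]'

```text
time_s: 6.2
ee_pos: [0.481, 0.1805, 0.0689]
ee_rot: [0.001, 0.989, -0.145, -0.002]
force: [0.7, -0.1, -0.5]
finger_gap: 0.036
grip_force: 30.0
```

move_arm --pt "0 0 0" --pt "0 0 0" --roll '[0,0]'

```text
time_s: 6.37
ee_pos: [0.4837, 0.1823, 0.072]
ee_rot: [-0.001, 0.989, -0.145, 0.002]
force: [0.1, 0.8, -0.3]
finger_gap: 0.0355
grip_force: 30.0
```

```bash
python3 - <<'E'
from h import *
from bench import viewer,sensors
np.set_printoptions(precision=4,suppress=True)
p=viewer.camera_params('wrist');o=sensors.get_obs()
im=viewer.capture('wrist'); np.save('w3.npy',[p,o],allow_pickle=True); np.save('w3im.npy',im)
t=viewer.capture('top'); cv2.imwrite('pics/top3.png',t[:,:,::-1])
print(o['time_s'],o['dq'],o['ee_pos'],o['ee_rot'],o['finger_gap'])
f=lambda a,n,k:cv2.resize((a[:,:,::-1].astype(float)*1.5).clip(0,255).astype('uint8'),(400,n),interpolation=cv2.INTER_CUBIC)
a=np.hstack([f(im[90:290,156:356],400,2),f(t[170:270,136:236],400,4)]); cv2.imwrite('pics/w3.png',a)
E
```

```text
6.3667 [-0.0045 -0.0087 -0.001   0.0051  0.0005 -0.0047  0.0006] [0.4837 0.1823 0.072 ] [-0.001   0.9894 -0.1449  0.0018] 0.03550103183591177
```

View pics/w3.png

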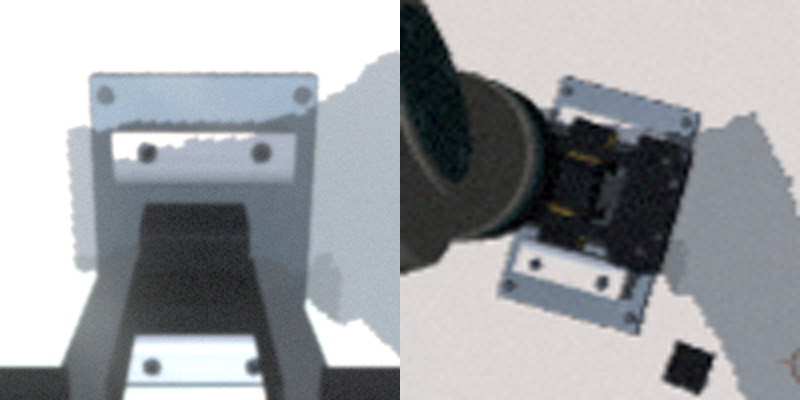

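```bash
cat > m.py <<'E'
from h import *
from bench import viewer,sensors
def look(n=6):
    ims,O=[],[]
    for _ in range(n):
        p=viewer.camera_params('wrist');o=sensors.get_obs();O.append(o['ee_pos']);ims.append(viewer.capture('wrist').astype(float))
    return p,o,np.mean(ims,0),np.array(O)
E
python3 - <<'E'
from m import *
np.set_printoptions(precision=4,suppress=True,linewidth=150)
p,o,im,O=look(); print(O,o['time_s']); np.save('w4.npy',[p,o],allow_pickle=True); np.save('w4im.npy',im); print(rot(p['orientation']))
T=rot(o['ee_rot']);print(T, T.T@(p['origin']-o['ee_pos']))
for c in (235,252,268): print(c,im.max(2)[120:215,c].round().astype(int))
E
```

```text
[[0.4833 0.1825 0.0719]
 [0.4831 0.1825 0.0716]
 [0.4828 0.1825 0.0713]
 [0.4826 0.1824 0.0711]
 [0.4824 0.1824 0.0708]
 [0.4822 0.1823 0.0705]] 6.7167
[[-0.2867  0.919   0.2707]
 [-0.958  -0.2746 -0.0826]
 [-0.0016 -0.2831  0.9591]]
[[ 0.9582 -0.286   0.0011]
 [-0.286  -0.9582  0.0005]
 [ 0.0009 -0.0008 -1.    ]] [ 0.0827 -0.0011 -0.1796]
235 [187 188 186 180 162 136 128 132 138 140 141 141 140 141 140 140 139 138 138 138 137 136 136 137 136 136 136 137 134 124 105  89  81  85 104 138 171
 186 189 189 184 172 151 134 127 124 123 124 126 126 128 130 130 129 125 122 118 114 108 102  93  83  80  82  82  83  84  84  84  82  76  65  47  37
  37  36  35  38  37  36  36  36  32  37  37  38  39  40  42  42  39  38  37  39  39]
252 [190 190 188 180 158 132 123 129 138 140 141 140 140 139 140 140 139 140 140 140 140 139 139 137 138 138 138 136 135 124 109  91  85  87 103 136 170
 184 183 170 150 137 134 133 133 133 132 130 130 130 129 130 131 128 126 121 118 115 108 102  92  83  82  82  82  82  83  84  81  81  75  62  45  35
  34  32  32  32  33  32  32  31  33  36  32  34  34  37  40  37  36  35  34  34  34]
268 [190 191 190 180 158 128 117 125 134 137 138 139 138 138 137 138 138 136 136 137 137 138 138 137 137 138 136 137 135 127 111  96  91  91 106 135 164
 172 160 147 137 132 132 132 132 133 131 130 130 129 130 129 131 128 126 122 119 115 108 100  92  84  83  83  82  82  83  81  82  80  77  62  44  33
  31  32  30  34  31  30  30  33  32  32  34  33  37  38  38  37  36  34  33  36  34]
```

```bash
cat >> m.py <<'E'
def ray2(p,T,uv):
    """camera origin and ray in tool-aligned x,height axes"""
    d=ray(p,[uv])[0]; ex=np.array([T[0,0],T[1,0],0]); ex/=np.linalg.norm(ex)
    return float(ex@p['origin']),p['origin'][2],float(ex@d/d[2]),ex
def tangent(p,T,uv,zc,r,side):
    """x of a circle centre at height zc whose side (+1 far +x, -1 near) touches the ray"""
    x,z,k,ex=ray2(p,T,uv); return x+k*(zc-z)-side*r*np.hypot(1,k)
E
python3 - <<'E'
from m import *
p,o=np.load('w4.npy',allow_pickle=True); T=rot(o['ee_rot']); zb=.0705-.0273
ex=ray2(p,T,[252,180])[3]
j=ex@[.4718,.1835,0]
print('tcp in jig (world est)',1e3*(ex@[.4822,.1823,0]-j))
for e in (180,180.5,181): print('cheek inner->jig centre',1e3*(tangent(p,T,[252,e],.024,.008,-1)-.0405-j))
print('cheek outer top ->',1e3*(tangent(p,T,[252,154.3],.032,0,1)-.0545-j),'plate end',1e3*(tangent(p,T,[252,124.5],.008,0,1)-.075-j))
for e in (191,191.3,191.6): print('block centre rel jig est',1e3*(tangent(p,T,[252,e],zb+.005,.005,1)-.015-j))
E
```

```text
tcp in jig (world est) 10.308878009829714
cheek inner->jig centre 0.07914895455457538
cheek inner->jig centre -0.33419495275421873
cheek inner->jig centre -0.7479315842806034
cheek outer top -> 0.09142971122866328 plate end -0.05772242771856506
block centre rel jig est 10.26218505589499
block centre rel jig est 10.031993265238237
block centre rel jig est 9.80165496052271
```

move_arm --pt "0.0006 0 0.005" --pt "0 0 0.005" --pt "0 0 0.005" --pt "0 0 0.005" --pt "0 0 0.004" --pt "0 0 0.004" --pt "0 0 0" --pt "0 0 0" --roll '[0,0,0,0,0,0,0,0]'

```text
time_s: 7.43
ee_pos: [0.4823, 0.1817, 0.0415]
ee_rot: [0.0, 0.989, -0.145, -0.0]
force: [-0.1, -0.6, -1.0]
finger_gap: 0.0357
grip_force: 30.0
```

move_arm --pt "0 0 0.002" --pt "0 0 0.002" --pt "0 0 0.0015" --pt "0 0 0" --pt "0 0 0" --pt "0 0 0" --roll '[0,0,0,0,0,0]'

```text
time_s: 7.93
ee_pos: [0.4825, 0.1819, 0.0364]
ee_rot: [-0.0, 0.989, -0.145, 0.0]
force: [-0.7, 0.2, -0.8]
finger_gap: 0.0358
grip_force: 30.0
```

move_arm --pt "0 0 0.0008" --pt "0 0 0" --pt "0 0 0" --roll '[0,0,0]'

```text
time_s: 8.18
ee_pos: [0.4825, 0.1819, 0.0356]
ee_rot: [-0.0, 0.989, -0.145, 0.0]
force: [0.1, -0.6, -1.1]
finger_gap: 0.0357
grip_force: 30.0
```

move_arm --pt "0 0 0" --pt "0 0 0" --pt "0 0 0" --pt "0 0 0" --pt "0 0 0" --pt "0 0 0" --roll '[0,0,0,0,0,0]' --fingers 0

```text
time_s: 8.68
ee_pos: [0.4826, 0.1819, 0.0356]
ee_rot: [-0.0, 0.989, -0.145, 0.0]
force: [-0.4, 0.2, 0.2]
finger_gap: 0.0721
grip_force: 0.0
```

move_arm --pt "0 0 -0.01" --pt "0 0 -0.04" --pt "0 0 -0.04" --pt "0 0 -0.04" --pt "0 0 -0.04" --pt "0.0042 0.0381 0" --pt "0.0042 0.0381 0" --pt "0.0042 0.0381 0" --roll '[0,0,0,0,0,0,0,0]'

```text
time_s: 9.35
ee_pos: [0.4618, 0.0681, 0.2072]
ee_rot: [-0.001, 0.99, -0.143, 0.001]
force: [0.9, -0.4, 0.0]
finger_gap: 0.0941
grip_force: 0.0
```

move_arm --pt "0.0042 0.0381 0" --pt "0.0042 0.0381 0" --pt "0 0 0" --pt "0 0 0" --pt "0 0 0" --pt "0 0 0" --pt "0 0 0" --pt "0 0 0" --roll '[0,0,-0.115,-0.115,-0.115,-0.115,-0.112,0]'

```text
time_s: 10.02
ee_pos: [0.448, -0.0068, 0.2063]
ee_rot: [-0.0, 0.99, 0.142, 0.0]
force: [0.2, -1.1, -0.4]
finger_gap: 0.0937
grip_force: 0.0
```

```bash
python3 - <<'E'
from m import *
np.set_printoptions(precision=4,suppress=True,linewidth=150)
p,o,im,O=look(4); print(O,o['time_s'],o['ee_rot']); T=rot(o['ee_rot']); print('psi',np.arctan2(T[1,0],T[0,0]))
t=viewer.capture('top'); tp=viewer.camera_params('top'); cv2.imwrite('pics/top5.png',t[:,:,::-1])
uv=proj(p,[.4484,-.0066,.03])[0]; print(uv, im.max(2)[int(uv[1]),int(uv[0])-20:int(uv[0])+20].round())
for hi in (80,95,120): print(fit(p,im,.02,[.4484,-.0066,.28],hi=hi,pad=3))
f=lambda a:cv2.resize((a[:,:,::-1].astype(float)*1.5).clip(0,255).astype('uint8'),(400,400),interpolation=cv2.INTER_CUBIC)
a=np.hstack([cv2.resize((im[:,56:456,::-1]*1.5).clip(0,255).astype('uint8'),(400,400)),f(t[160:280,136:256])]); cv2.imwrite('pics/w5.png',a)
E
```

```text
[[ 0.448  -0.0068  0.2063]
 [ 0.448  -0.0069  0.2062]
 [ 0.448  -0.0069  0.2061]
 [ 0.4481 -0.0069  0.206 ]] 10.1667 [0.     0.9903 0.1388 0.0002]
psi 0.2784886791613683
[253.8002 170.4867] [120. 120. 119. 118. 110.  90.  68.  55.  53.  53.  54.  52.  54.  52.  54.  52.  51.  51.  51.  53.  53.  52.  50.  52.  50.  52.  53.  52.  54.
  53.  54.  52.  53.  61.  83. 110. 128. 132. 132. 132.]
(array([ 0.4488, -0.0049,  0.2729]), np.float64(156.1662245140064), np.float64(305.21875))
(array([ 0.4479, -0.0052,  0.2774]), np.float64(96.27656358197173), np.float64(374.5181818181818))
(array([ 0.4481, -0.0051,  0.2789]), np.float64(41.29468874088328), np.float64(462.040625))
```

View pics/w5.png

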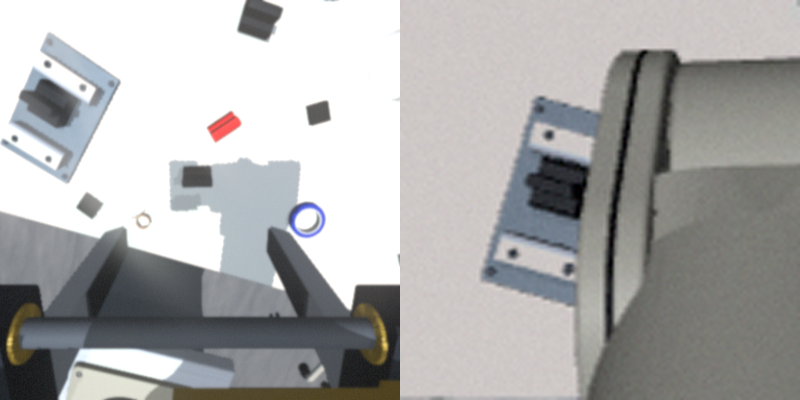

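move_arm --pt "0 -0.0013 0.036" --pt "0 0 0.036" --pt "0 0 0.036" --pt "0 0 0.036" --pt "0 0 0.0245" --pt "0 0 0.01" --pt "0 0 0" --pt "0 0 0" --roll '[0,0,0,0,0,0,0,0]'

```text
time_s: 10.93
ee_pos: [0.4475, -0.0055, 0.0268]
ee_rot: [0.0, 0.99, 0.14, -0.001]
force: [0.4, 0.0, 0.1]
finger_gap: 0.0943
grip_force: 0.0
```

move_arm --pt "0 0 0" --pt "0 0 0" --pt "0 0 0" --pt "0 0 0" --pt "0 0 0" --pt "0 0 0" --pt "0 0 0" --pt "0 0 0" --roll '[0,0,0,0,0,0,0,0]' --fingers 1

```text
time_s: 11.6
ee_pos: [0.4477, -0.0055, 0.0272]
ee_rot: [0.0, 0.99, 0.14, 0.0]
force: [-0.5, -0.4, -0.3]
finger_gap: 0.0439
grip_force: 0.0
```

move_arm --pt "0 0 0" --pt "0 0 0" --pt "0 0 0" --pt "0 0 0" --roll '[0,0,0,0]'

```text
time_s: 11.93
ee_pos: [0.4477, -0.0055, 0.0271]
ee_rot: [0.0, 0.99, 0.14, 0.0]
force: [-0.2, -0.3, 0.9]
finger_gap: 0.0355
grip_force: 30.0
```

move_arm --pt "0 0 -0.015" --pt "0 0 -0.03" --pt "0 0 -0.035" --pt "0 0 -0.035" --pt "0 0 -0.035" --pt "0.01146 -0.0373 -0.02" --pt "0.01146 -0.0373 0" --pt "0.01146 -0.0373 0" --roll '[0,0,0,0,0,0,0,0]'

```text
time_s: 12.6
ee_pos: [0.4506, 0.1107, 0.1978]
ee_rot: [-0.0, 0.99, 0.139, 0.002]
force: [0.4, 0.3, -0.4]
finger_gap: 0.0357
grip_force: 30.0
```

move_arm --pt "0.01146 -0.0373 0" --pt "0.01146 -0.0373 0" --pt "0 0 0" --pt "0 0 0" --pt "0 0 0" --pt "0 0 0" --pt "0 0 0" --pt "0 0 0" --roll '[0,0,0.115,0.115,0.115,0.115,0.114,0]'

```text
time_s: 13.27
ee_pos: [0.4504, 0.1876, 0.1958]
ee_rot: [0.0, 0.989, -0.147, -0.0]
force: [-0.7, -0.1, 0.0]
finger_gap: 0.0358
grip_force: 30.0
```

move_arm --pt "0 0 0" --pt "0 0 0" --pt "0 0 0" --pt "0 0 0" --roll '[0,0,0,0]'

```text
time_s: 13.6
ee_pos: [0.4509, 0.1876, 0.1961]
ee_rot: [-0.0, 0.989, -0.145, -0.0]
force: [-0.9, -0.2, -1.1]
finger_gap: 0.0355
grip_force: 30.0
```

move_arm --pt "-0.0002 -0.002 0.02" --pt "0 0 0.025" --pt "0 0 0.025" --pt "0 0 0.015" --pt "0 0 0.007" --pt "0 0 0" --pt "0 0 0" --pt "0 0 0" --roll '[0,0,0,0,0,0,0,0]'

```text
time_s: 14.27
ee_pos: [0.4521, 0.19, 0.105]
ee_rot: [-0.001, 0.989, -0.146, 0.001]
force: [-0.2, -1.0, -1.4]
finger_gap: 0.0357
grip_force: 30.0
```

```bash
python3 - <<'E'
from m import *
np.set_printoptions(precision=4,suppress=True,linewidth=150)
p,o,im,O=look(8); print(O[[0,-1]],o['time_s'],o['ee_rot']); T=rot(o['ee_rot']); print('psi',np.arctan2(T[1,0],T[0,0]))
np.save('w6.npy',[p,o],allow_pickle=True); np.save('w6im.npy',im)
a=im[90:240,156:356,::-1]; a=255*(a/255)**.5
cv2.imwrite('pics/w6.png',cv2.resize(a.astype('uint8'),(800,600),interpolation=cv2.INTER_CUBIC))
E
```

```text
[[0.4521 0.19   0.105 ]
 [0.4515 0.1898 0.1045]] 14.6167 [-0.0003  0.9894 -0.1455  0.0003]
psi -0.29207846743507243
```

View pics/w6.png

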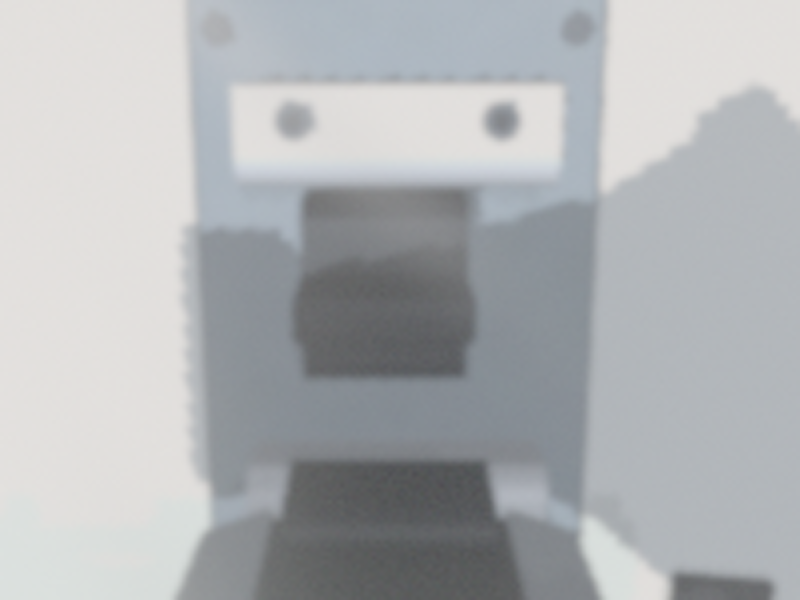

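```bash
python3 - <<'E'
from m import *
np.set_printoptions(precision=2,suppress=True,linewidth=150)
p,o=np.load('w6.npy',allow_pickle=True); im=np.load('w6im.npy').max(2); T=rot(o['ee_rot']); zb=o['ee_pos'][2]-.0272
ex=ray2(p,T,[252,180])[3]; j=ex@[.4718,.1835,0]; ey=np.array([-ex[1],ex[0],0])
print('tcp x,y in jig',1e3*(ex@o['ee_pos']-j),1e3*ey@(o['ee_pos']-[.4718,.1835,0]))
def edge(c,a,b):
    g=np.convolve(np.diff(im[a:b,c-2:c+3].mean(1)),[.25,.5,.25],'same'); i=np.argmax(abs(g[1:-1]))+1
    d=.5*(g[i-1]-g[i+1])/(g[i-1]-2*g[i]+g[i+1]); return a+i+.5+d
for c in (238,247,256,264):
    e=[edge(c,106,116),edge(c,178,190),edge(c,195,203),edge(c,202,210)]
    print(c,np.array(e),'jig by cheek outer',1e3*(tangent(p,T,[c,e[0]],.032,0,1)-.0545-j),'by near cheek foot',1e3*(tangent(p,T,[c,e[2]],.008,0,1)+.0325-j),
     'thick',1e3*(tangent(p,T,[c,e[1]],.033,.005,-1)+.015-j),'thin',1e3*(tangent(p,T,[c,e[3]],zb+.005,.005,1)-.005-j))
E
```

```text
tcp x,y in jig -21.303825975883427 0.2201488013311934
238 [110.91 184.04 200.12 204.62] jig by cheek outer -0.7268847587665328 by near cheek foot -1.122302892030247 thick 10.431811585297934 thin -21.903155676033016
247 [110.87 184.07 200.05 204.62] jig by cheek outer -0.7019864748962212 by near cheek foot -1.0562563132827107 thick 10.398869389040833 thin -21.909405331321352
256 [110.85 184.05 200.2  204.66] jig by cheek outer -0.6857509688114605 by near cheek foot -1.216986744219939 thick 10.413212546907024 thin -21.9425488564004
264 [110.9  183.98 199.89 204.62] jig by cheek outer -0.730198363365131 by near cheek foot -0.8925275836323965 thick 10.47557842674507 thin -21.90683497997792
```

move_arm --pt "0.0004 0 0.01" --pt "0 0 0.01" --pt "0 0 0.008" --pt "0 0 0.006" --pt "0 0 0.004" --pt "0 0 0" --pt "0 0 0" --pt "0 0 0" --roll '[0,0,0,0,0,0,0,0]'

```text
time_s: 15.33
ee_pos: [0.4518, 0.1896, 0.0662]
ee_rot: [-0.0, 0.989, -0.146, 0.0]
force: [-0.2, 0.1, -0.1]
finger_gap: 0.0352
grip_force: 30.0
```

move_arm --pt "0 0 0.004" --pt "0 0 0.004" --pt "0 0 0.004" --pt "0 0 0.004" --pt "0 0 0.004" --pt "0 0 0.002" --pt "0 0 0" --pt "0 0 0" --roll '[0,0,0,0,0,0,0,0]'

```text
time_s: 16.0
ee_pos: [0.4516, 0.1895, 0.0439]
ee_rot: [0.0, 0.989, -0.146, -0.0]
force: [-0.0, 0.8, -0.8]
finger_gap: 0.0353
grip_force: 30.0
```

move_arm --pt "0 0 0.003" --pt "0 0 0.002" --pt "0 0 0.002" --pt "0 0 0.001" --pt "0 0 0.0005" --pt "0 0 0" --pt "0 0 0" --pt "0 0 0" --roll '[0,0,0,0,0,0,0,0]'

```text
time_s: 16.67
ee_pos: [0.4517, 0.1896, 0.0357]
ee_rot: [-0.0, 0.989, -0.146, 0.0]
force: [-0.4, -0.0, -0.9]
finger_gap: 0.0355
grip_force: 30.0
```

move_arm --pt "0 0 0" --pt "0 0 0" --pt "0 0 0" --pt "0 0 0" --pt "0 0 0" --pt "0 0 0" --pt "0 0 0" --pt "0 0 0" --roll '[0,0,0,0,0,0,0,0]' --fingers 0

```text
time_s: 17.33
ee_pos: [0.4516, 0.1896, 0.0356]
ee_rot: [-0.0, 0.989, -0.146, 0.0]
force: [-0.0, -0.7, 0.1]
finger_gap: 0.0858
grip_force: 0.0
```

move_arm --pt "0 0 -0.01" --pt "0 0 -0.03" --pt "0 0 -0.04" --pt "0 0 -0.04" --pt "0 0 -0.04" --pt "-0.03 0 0" --pt "-0.02 0 0" --pt "0 0 0" --roll '[0,0,0,0,0,0,0,0]'

```text
time_s: 18.0
ee_pos: [0.3998, 0.2051, 0.1968]
ee_rot: [-0.001, 0.99, -0.144, -0.001]
force: [0.6, 0.0, -1.0]
finger_gap: 0.0942
grip_force: 0.0
```

```bash
python3 - <<'E'
from m import *
np.set_printoptions(precision=4,suppress=True,linewidth=150)
p,o,im,O=look(3); print(O[-1],o['time_s'],o['finger_gap'])
s=viewer.capture('side')
f=lambda a,g:cv2.resize((255*(a[:,:,::-1]/255.)**g).astype('uint8'),(400,400),interpolation=cv2.INTER_CUBIC)
cv2.imwrite('pics/w7.png',np.hstack([f(im[20:200,170:350],.6),f(s[180:250,300:370],.7)]))
E
```

```text
[0.4035 0.2043 0.1964] 18.1 0.09412915025907863
```

View pics/w7.png

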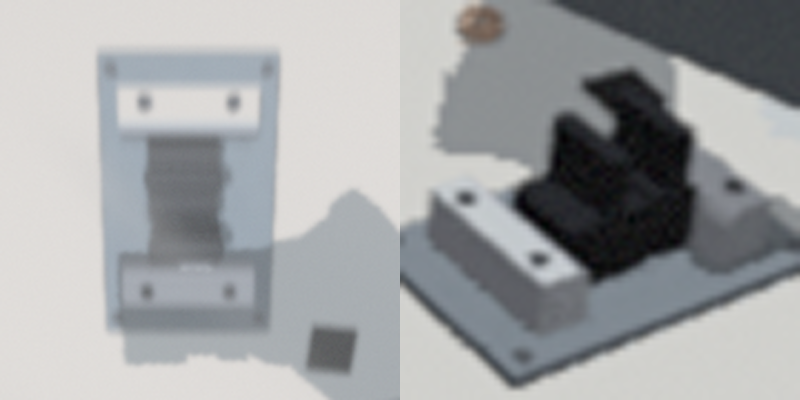

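Both views show the two blocks standing level and parallel between the cheeks, fins up, with nothing past the cheeks' ends. The gripper is well clear, so I'm handing in.

```bash
python3 -c "
from bench import r
print(r.job_done())"
```

```text
the job is handed in; nothing more can be done
None
```

I stood the 20 mm and 40 mm black blocks side by side in the jig gap and left the 30 mm block untouched on the bench; I handed the job in at about 18 s, and the hand-in call gave no verdict.

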